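Reset the length stop of a cutting guide in a cafe kitchen

ROBOT

A 7-joint arm with a two-finger parallel gripper is mounted at the origin on the work surface. World frame = base frame: x ahead of the robot, y to its left, z up, the work surface at z = 0. Lengths are in m, angles in degrees, forces in N, time in s.
With the tool pointing down it reaches from about 0.425 to 0.875 m from the base axis. Payload 4.7 kg.
Tool frame: the origin (TCP) lies between the finger pads; the fingertips stand 8 mm ahead of it and the grasp point (between the pads) lies 11 mm behind it (env.tip_extent is the distance from the TCP to the fingertips, in m); z points along the fingers, y is the line along which they close (so a half turn about z gives the same grasp; the last joint's range is limited). The gripper opens to 87 mm and grips with 3 to 60 N. Pads are 19 mm wide; open, the fingers measure 117 mm over their backs; the gripper's body (75 mm by 190 mm) begins 51 mm behind the grasp point.
Start: joints at [72.657, 18.392, -4.016, 83.108, 1.295, 78.541, -3.26], TCP at [0.202, -0.618, 0.231] pointing down, gripper open.
Joint ranges: [-163.93, 163.93], [-17.29, 119.83], [-79.2, 71.16], [3.27, 140.29], [-89.18, 269.18], [5.43, 117.66], [-154.24, 154.24]. Speed limits (degrees/s): [147.25, 147.25, 180, 180, 180, 180, 180].

INTERFACE

Orientations are given as [roll, pitch, yaw] about the fixed x, y, z axes, in that order (R = Rz(yaw) Ry(pitch) Rx(roll)).
In Python, from cell import sensors, vision, workorder, env gives the robot as it stands.
- The arm moves only by the tool drive_tool, never from a script. Its argument "moves" is a list of rows, each an object of numbers: "x", "y", "z": the shift along the tool's x, y, z in mm; "rx", "ry", "rz": the turn, a rotation vector about the tool's x, y, z in rad; "fingers": the closure, from -1 (fully open) to 1 (shut). In form: [{"x": .., "y": .., "z": .., "rx": .., "ry": .., "rz": .., "fingers": ..}, ...]. A call has 1 to 20 rows; each row is the pose to reach, as a shift and turn from the pose commanded when the call began, along the tool's axes at that moment; what a row does not reach only later rows make up. A row lasts 1/8 s, in which the tool goes at most 62.5 mm and 10.7 degrees, less where a joint would pass 70% of its speed; a pose out of reach is approached as far as the arm can. A call with a gripper value outside its range is refused whole. The fingers move at their own pace and stop on an object; "force" is the grip in N (left out, the last holds). Time passes only in rows, so rows that repeat a pose let the fingers close. It gives the time, the measured TCP pose, the force, the opening and the grip force at its end, in the units of the state.
- sensors.get_obs(): the state, without advancing time (a new reading comes with each control period).
- vision.read_camera(name): name is "scene" or "top"; returns a dict with "image" (400x640x3 uint8, red, green, blue), "fx", "fy", "cx", "cy" (pixels), "k1" (the pictures are not rectified: a ray, as slopes to the right and down, at radius r is drawn at 1 + k1 r^2 times it, then the intrinsics apply), "R" (3x3) and "t" (3): a world point X has camera coordinates R X + t. Camera axes: x right, y down, z forward; pixel columns grow to the right and rows downward; lengths in m; the calibration is good to about 2 mm. A picture is of the moment at which its call begins. There is no depth.
- workorder.sign_off(): hands the job in; it is judged then, once.
The state is a dict: "time_s": time; "qpos": joint angles; "joint_velocities": joint speeds; "effort": joint torques, N m; "tool_pos": TCP position; "tool_rot": TCP orientation; "force": force on the tool from outside, world axes, zero at the start; "wrist_torque": the same for the moment, N m; "grip_width": finger opening in m; "grasp_force": force on a finger pad.
Only numpy, scipy, OpenCV 4.12 (cv2) and the standard library are available. Lean on these libraries where they do the work, as an engineer would, in place of code of your own. Each camera call takes 0.05 s, during which the arm holds its last target. There are 200 camera calls.

TASK

The white cutting guide has to be set for the next order: pinch the two black release levers of its sliding stop together, keep them squeezed while you slide the stop to the notch beside the upright steel index pin, and let go there so that the stop locks in that notch.

Things in the scene. Friction and masses are not known exactly. Their poses are not given: they have to be found in the camera images.
- guide: White plastic board 190 x 300 x 18 mm, fixed. Origin: centre of underside; x across it (away from the robot at yaw 0), y along the slide, z up. The stop slides on x = 0; notches of the 30 mm high toothed rail (+x side) at y = +30, 0, -30, -60, -90 mm. Knife fence, 68 mm high, at y = +115 mm. Index places at x = +78 mm beside each notch: four flat grey plugs (18 mm wide, 4 mm high) and the pin.
- stop_grip (a point): Midway between the stop's two upright black levers, 75 mm above the counter; axes as the guide's. Levers: plates 28 mm wide (y), 9 mm thick (x), 32 to 94 mm above the counter, 52 mm over their outer faces, 24 mm when squeezed; pinch them along x. This point is at a notch's y when locked (play 1.5 mm). The stop's steel plate, 76 mm high, stands 38 to 42 mm from it on the +y side.
- lever_far (a joint): Inward travel of each lever (they move together), m: 0 released, pawl home in its notch; 0.014 fully squeezed. The springs take 3 to 5 N. Above 0.011 the pawl is clear of the teeth and the stop slides with about 1 N; let go between notches, it is drawn into the nearest one. Unsqueezed, the stop is locked.
- pin: Upright steel index pin with a 20 mm ball head, 34 mm high, fixed on the board (top 52 mm above the counter). Origin: centre of its foot, at the y of the wanted notch and x = +78 mm in the guide's frame; axes as the guide's. Never beside the notch where the stop starts.

How it is judged (in metres and radians):
On the way, in this order (a step that is already met when the one before it is completed fails the run):
1. the release levers are squeezed (value of joint lever_far above 0.01 m), for 0.1 s.
2. the stop, levers still squeezed, is beside the pin (value of joint lever_far above 0.006 m and y of stop_grip in the frame of pin between -0.014 and 0.014 m), for 0.1 s.
At the end, for the whole second after the job is handed in: The stop stands in the notch beside the pin (its grip point within 10 mm of the pin along the slide) and is locked: the levers have sprung back to within 4 mm of fully released and are at rest (value of joint lever_far below 0.004 m and velocity of joint lever_far between -0.01 and 0.01 m/s and y of stop_grip in the frame of pin between -0.01 and 0.01 m); the robot touches nothing.
It also fails if it takes over 32 s, if anything falls off the work surface, if the arm or the gripper's body presses on something with over 40 N, if the wrist force passes 120 N, or if a joint passes its speed limit or range.

## Working session

There is one attempt and no reset: what is moved stays moved. The work goes in short steps, Python scripts to look and compute and a tool call to move; the robot and the scene stay as the last step left them, time stands still between calls to the robot, and variables do not carry over. Pictures are saved under pics/ and viewed, at most 10 in all, crops included, and the job is handed in when it is done.

Besides the shell and the picture viewer there is one more tool, called after ">>>" as name([rows], argument=value, ...), one row to a line, values as JSON. drive_tool: Moves the arm, as the interface text tells. Its arguments: {"type":"object","properties":{"moves":{"type":"array"},"force":{"type":"number"}},"required":["moves"]}

```bash
mkdir -p pics
cat > h.py <<'E'
import numpy as np,cv2
from cell import sensors,vision,workorder,env
def snap(n,f):
    c=vision.read_camera(n); cv2.imwrite('pics/'+f,c['image'][:,:,::-1]); return c
def ray(c,u,v):
    d=np.array([(u-c['cx'])/c['fx'],(v-c['cy'])/c['fy']]); p=d.copy()
    for _ in range(30): p=d/(1+c['k1']*(p@p))
    R=np.array(c['R']); return -R.T@np.array(c['t']), R.T@np.array([p[0],p[1],1])
def onz(c,u,v,z):
    o,d=ray(c,u,v); return o+d*(z-o[2])/d[2]
def proj(c,X):
    X=np.array(c['R'])@np.array(X)+np.array(c['t']); p=X[:2]/X[2]; p=p*(1+c['k1']*(p@p))
    return p*[c['fx'],c['fy']]+[c['cx'],c['cy']]
E
python3 - <<'E'
from h import *
import pickle
C={n:snap(n,n+'1.png') for n in('scene','top')}
pickle.dump(C,open('c.pkl','wb'))
for n in C: print({k:v for k,v in C[n].items() if k!='image'})
print(sensors.get_obs())
E
```

```text
{'fx': 461.99617244340914, 'fy': 461.99617244340914, 'cx': 309.05911890721654, 'cy': 199.6699440153746, 'k1': 0.003064952827837005, 'R': array([[ 0.37006324,  0.92899383, -0.00486517],
       [ 0.583218  , -0.23639398, -0.77715806],
       [-0.72312514,  0.28476017, -0.62928665]]), 't': array([-0.22069805, -0.27756227,  1.15029048])}
{'fx': 366.5124991047241, 'fy': 366.5124991047241, 'cx': 311.80627062249107, 'cy': 206.0499390640023, 'k1': -0.007425744077399283, 'R': array([[-0.00822702, -0.99926835, -0.03735069],
       [-0.99185683,  0.0129019 , -0.12670265],
       [ 0.12709184,  0.03600415, -0.99123729]]), 't': array([0.00909333, 0.60067811, 0.64213877])}
{'time_s': 0.1, 'qpos': array([72.65668767, 18.43447513, -4.01546575, 83.16820745,  1.29386695,
       78.54227451, -3.261378  ]), 'joint_velocities': array([-3.78605119e-02, -5.49368084e-02, -3.96679727e-05, -1.94142848e-01,
       -2.29366996e-02, -1.28526094e-02,  3.67950471e-02]), 'effort': array([ 2.90415810e-04, -4.92573416e+01, -4.05346965e-01, -3.13398957e+01,
       -6.40832889e-02,  3.94909282e-02,  6.88768500e-05]), 'tool_pos': array([ 0.20229688, -0.61719926,  0.22957211]), 'tool_rot': array([-1.79900214e+02,  4.47724197e-03,  1.81512509e+01]), 'force': array([-0.58200886,  0.60538987,  0.00681017]), 'wrist_torque': array([ 0.0272647 ,  0.04284732, -0.00902957]), 'grasp_force': 0.0, 'grip_width': 0.08732378637313705}
```

View pics/top1.png

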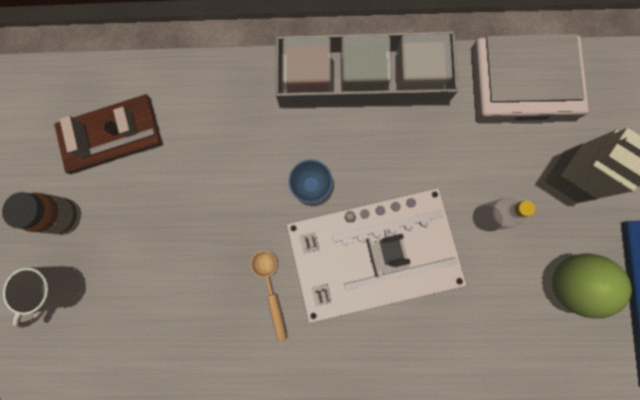

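View pics/scene1.png

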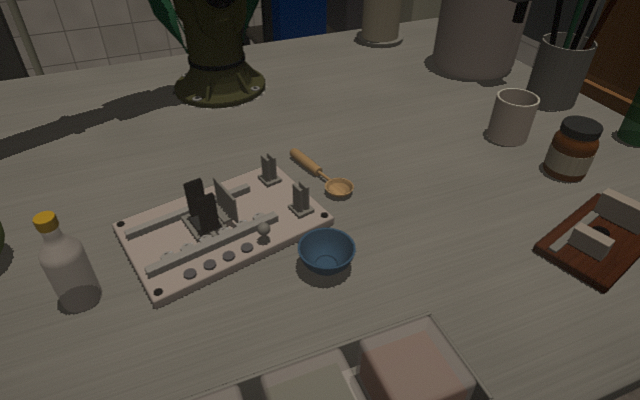

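Run:
```python
from h import *
import pickle
C=pickle.load(open('c.pkl','rb'))
a=C['top']['image'][180:330,280:480,::-1]
cv2.imwrite('pics/t2.png',cv2.convertScaleAbs(cv2.resize(a,(800,600),interpolation=cv2.INTER_CUBIC),alpha=1.3))
a=C['scene']['image'][145:295,110:340,::-1]
cv2.imwrite('pics/s2.png',cv2.convertScaleAbs(cv2.resize(a,None,fx=3.4,fy=3.4,interpolation=cv2.INTER_CUBIC),alpha=1.5))
```

```text
(no output)
```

View pics/t2.png

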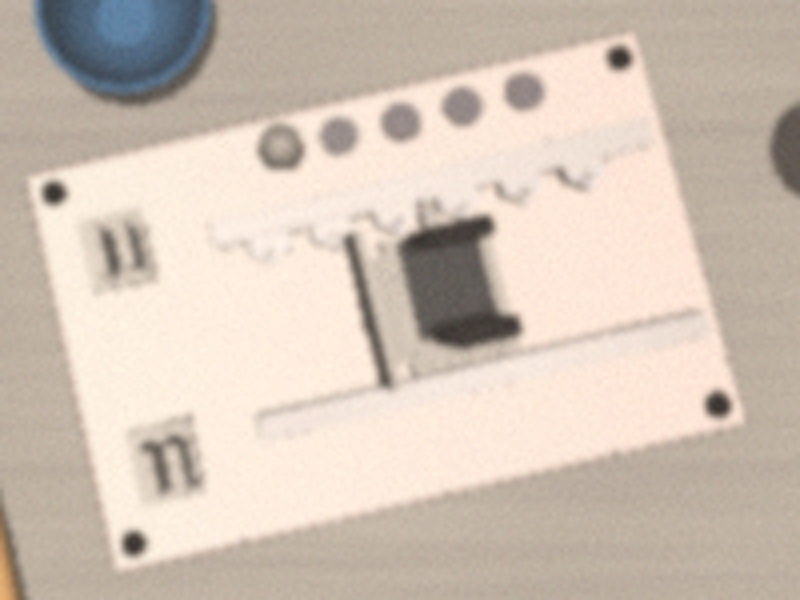

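View pics/s2.png

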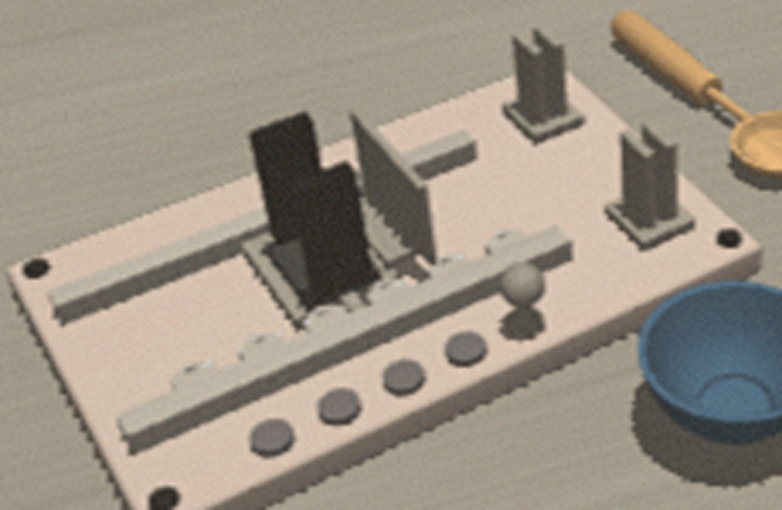

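```bash
cat > fit.py <<'E'
from h import *
import pickle
from scipy.optimize import least_squares
C=pickle.load(open('c.pkl','rb'))
T=lambda x,y:(280+(x+.5)/4-.5,180+(y+.5)/4-.5); S=lambda x,y:(110+(x+.5)/3.4-.5,145+(y+.5)/3.4-.5)
P=[('top',T(30,178),(.095,.15,.018)),('top',T(634,33),(.095,-.15,.018)),('top',T(744,424),(-.095,-.15,.018)),('top',T(117,570),(-.095,.15,.018)),
('scene',S(763,248),(.095,.15,.018)),('scene',S(10,268),(-.095,-.15,.018)),('scene',S(572,72),(-.095,.15,.018)),
('top',T(281,147),(.078,.03,.042)),('scene',S(523,285),(.078,.03,.042))]
for i,(a,b) in enumerate([((339,135),(467,346)),((401,122),(404,372)),((463,106),(340,402)),((524,91),(272,430))]):
    P+=[('top',T(*a),(.078,-.03*i,.022)),('scene',S(*b),(.078,-.03*i,.022))]
def W(p,q):
    c,s=np.cos(p[2]),np.sin(p[2]); return [p[0]+c*q[0]-s*q[1],p[1]+s*q[0]+c*q[1],q[2]]
f=lambda p:np.concatenate([proj(C[n],W(p,q))-uv for n,uv,q in P])
r=least_squares(f,[.55,-.1,.2],loss='soft_l1'); p=r.x
if __name__=='__main__':
    print(p[:2],np.degrees(p[2]),np.round(f(p).reshape(-1,2),1).tolist())
    for n in C:
        o=-np.array(C[n]['R']).T@C[n]['t']; print(n,'cam',o)
    for y in (.03,0,-.03,-.06,-.09):
        a=[(proj(C['top'],W(p,(sx*.026,y+sy*.014,.094)))+.5-[280,180])*4-.5 for sx in(1,-1) for sy in(1,-1)]
        b=[(proj(C['scene'],W(p,(sx*.026,y+sy*.014,.094)))+.5-[110,145])*3.4-.5 for sx in(1,-1) for sy in(1,-1)]
        print(y,np.round(a).tolist(),np.round(b).tolist(), W(p,(0,y,.075)))
E
python3 fit.py
```

```text
[ 0.51065859 -0.11217073] 12.439745514900451 [[-2.1, -1.0], [0.5, -0.4], [0.7, 1.2], [-1.7, 1.4], [0.8, -0.1], [-1.0, -0.5], [-3.7, -3.6], [-0.6, -0.0], [0.1, 0.8], [-0.2, 0.4], [-0.2, 0.6], [-0.2, 0.1], [0.1, 1.2], [-0.2, 0.5], [-0.1, 1.0], [0.0, 0.6], [0.1, 1.7]]
scene cam [ 1.07535551 -0.18814384  0.50707895]
top cam [ 0.5142509  -0.02178287  0.71295905]
0.03 [[284.0, 263.0], [349.0, 247.0], [313.0, 386.0], [379.0, 370.0]] [[484.0, 122.0], [427.0, 144.0], [430.0, 67.0], [375.0, 87.0]] [np.float64(0.5041962016809087), np.float64(-0.08287504119874486), 0.075]
0 [[353.0, 246.0], [419.0, 231.0], [384.0, 369.0], [450.0, 354.0]] [[423.0, 146.0], [364.0, 169.0], [371.0, 88.0], [313.0, 109.0]] [np.float64(0.5106585851809634), np.float64(-0.11217073370631704), 0.075]
-0.03 [[423.0, 230.0], [489.0, 215.0], [455.0, 353.0], [521.0, 338.0]] [[360.0, 170.0], [298.0, 194.0], [309.0, 111.0], [250.0, 132.0]] [np.float64(0.5171209686810181), np.float64(-0.14146642621388922), 0.075]
-0.06 [[493.0, 214.0], [559.0, 199.0], [525.0, 337.0], [591.0, 321.0]] [[294.0, 196.0], [229.0, 220.0], [245.0, 134.0], [184.0, 156.0]] [np.float64(0.5235833521810728), np.float64(-0.1707621187214614), 0.075]
-0.09 [[563.0, 198.0], [628.0, 183.0], [596.0, 320.0], [662.0, 305.0]] [[225.0, 222.0], [158.0, 248.0], [179.0, 158.0], [115.0, 181.0]] [np.float64(0.5300457356811275), np.float64(-0.2000578112290336), 0.075]
```

Run:
```python
from fit import *
c=C['scene']; print('bottle base',onz(c,78,300,0)); b=onz(c,78,293,0)
for z in(.1,.15,.2): print(z,proj(c,[b[0],b[1],z]))
print('cabbage',onz(C['top'],590,285,.06))
s=sensors.get_obs(); yaw=np.radians(s['tool_rot'][2]); d=np.array(W(p,(0,-.03,.075)))[:2]-[.202,-.618]
print(1000*d@[np.cos(yaw),np.sin(yaw)],1000*d@[np.sin(yaw),-np.cos(yaw)], 90+np.degrees(p[2])-np.degrees(yaw))
```

```text
bottle base [ 0.57718671 -0.33522206  0.        ]
0.1 [ 52.70141084 241.53321432]
0.15 [ 37.87786973 211.40120879]
0.2 [ 21.25028342 177.62367476]
cabbage [ 0.4557367  -0.47276477  0.06      ]
447.89260117578993 -354.65150452213044 84.28849462393514
```

>>> drive_tool([
  {"x":22,"y":-18,"rz":-0.07,"fingers":-1},
  {"x":58,"y":-46,"rz":-0.19,"fingers":-1},
  {"x":98,"y":-78,"rz":-0.33,"fingers":-1},
  {"x":138,"y":-109,"rz":-0.47,"fingers":-1},
  {"x":180,"y":-142,"rz":-0.61,"fingers":-1},
  {"x":222,"y":-175,"rz":-0.75,"fingers":-1},
  {"x":264,"y":-208,"rz":-0.89,"fingers":-1},
  {"x":306,"y":-242,"rz":-1.03,"fingers":-1},
  {"x":346,"y":-274,"rz":-1.17,"fingers":-1},
  {"x":386,"y":-306,"rz":-1.3,"fingers":-1},
  {"x":420,"y":-332,"rz":-1.4,"fingers":-1},
  {"x":440,"y":-348,"rz":-1.46,"fingers":-1},
  {"x":448,"y":-354.5,"rz":-1.471,"fingers":-1},
  {"x":448,"y":-354.5,"rz":-1.471,"fingers":-1},
  {"x":448,"y":-354.5,"rz":-1.471,"fingers":-1},
], force=15)

```text
invalid input at $.moves[0]: expected keys x, y, z, rx, ry, rz, fingers
```

>>> drive_tool([
  {"x":22,"y":-18,"z":0,"rx":0,"ry":0,"rz":-0.07,"fingers":-1},
  {"x":58,"y":-46,"z":0,"rx":0,"ry":0,"rz":-0.19,"fingers":-1},
  {"x":98,"y":-78,"z":0,"rx":0,"ry":0,"rz":-0.33,"fingers":-1},
  {"x":138,"y":-109,"z":0,"rx":0,"ry":0,"rz":-0.47,"fingers":-1},
  {"x":180,"y":-142,"z":0,"rx":0,"ry":0,"rz":-0.61,"fingers":-1},
  {"x":222,"y":-175,"z":0,"rx":0,"ry":0,"rz":-0.75,"fingers":-1},
  {"x":264,"y":-208,"z":0,"rx":0,"ry":0,"rz":-0.89,"fingers":-1},
  {"x":306,"y":-242,"z":0,"rx":0,"ry":0,"rz":-1.03,"fingers":-1},
  {"x":346,"y":-274,"z":0,"rx":0,"ry":0,"rz":-1.17,"fingers":-1},
  {"x":386,"y":-306,"z":0,"rx":0,"ry":0,"rz":-1.3,"fingers":-1},
  {"x":420,"y":-332,"z":0,"rx":0,"ry":0,"rz":-1.4,"fingers":-1},
  {"x":440,"y":-348,"z":0,"rx":0,"ry":0,"rz":-1.46,"fingers":-1},
  {"x":448,"y":-354.5,"z":0,"rx":0,"ry":0,"rz":-1.471,"fingers":-1},
  {"x":448,"y":-354.5,"z":0,"rx":0,"ry":0,"rz":-1.471,"fingers":-1},
  {"x":448,"y":-354.5,"z":0,"rx":0,"ry":0,"rz":-1.471,"fingers":-1},
], force=15)

```text
time_s: 1.98
tool_pos: [0.517, -0.1432, 0.2304]
tool_rot: [-179.9, 0.0, 102.2]
force: [0.5, -0.0, 0.0]
grip_width: 0.0872
grasp_force: 0.0
```

>>> drive_tool([
  {"x":1.5,"y":0,"z":20,"rx":0,"ry":0,"rz":0,"fingers":-1},
  {"x":1.5,"y":0,"z":55,"rx":0,"ry":0,"rz":0,"fingers":-1},
  {"x":1.5,"y":0,"z":90,"rx":0,"ry":0,"rz":0,"fingers":-1},
  {"x":1.5,"y":0,"z":112,"rx":0,"ry":0,"rz":0,"fingers":-1},
  {"x":1.5,"y":0,"z":118,"rx":0,"ry":0,"rz":0,"fingers":-1},
  {"x":1.5,"y":0,"z":118,"rx":0,"ry":0,"rz":0,"fingers":-1},
])

```text
time_s: 2.72
tool_pos: [0.5173, -0.1406, 0.1128]
tool_rot: [-180.0, 0.0, 102.4]
force: [0.2, -0.3, 1.0]
grip_width: 0.0873
grasp_force: 0.0
```

Run:
```python
from h import *
c=snap('scene','s3.png'); a=c['image'][100:300,80:340,::-1]
cv2.imwrite('pics/s3.png',cv2.convertScaleAbs(cv2.resize(a,None,fx=3,fy=3,interpolation=cv2.INTER_CUBIC),alpha=1.5))
print(sensors.get_obs()['tool_pos'])
```

```text
[ 0.51783561 -0.14055649  0.1134392 ]
```

View pics/s3.png

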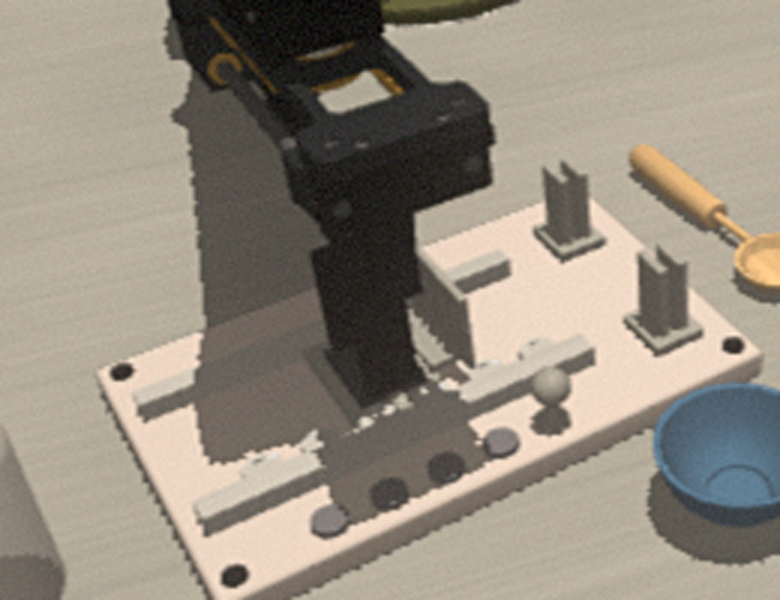

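The picture shows the gripper above the stop: the fingers (about 370, 330 in the crop) straddle the levers, with the plate (445, 300) clear. The pin's ball is at (550, 385). Next I descend.

>>> drive_tool([
  {"x":-0.5,"y":0,"z":10,"rx":0,"ry":0,"rz":0,"fingers":-1},
  {"x":-0.5,"y":0,"z":25,"rx":0,"ry":0,"rz":0,"fingers":-1},
  {"x":-0.5,"y":0,"z":40,"rx":0,"ry":0,"rz":0,"fingers":-1},
  {"x":-0.5,"y":0,"z":47,"rx":0,"ry":0,"rz":0,"fingers":-1},
  {"x":-0.5,"y":0,"z":47,"rx":0,"ry":0,"rz":0,"fingers":-1},
  {"x":-0.5,"y":0,"z":47,"rx":0,"ry":0,"rz":0,"fingers":-1},
])

```text
time_s: 3.52
tool_pos: [0.5179, -0.1403, 0.0658]
tool_rot: [180.0, 0.0, 102.4]
force: [0.3, -0.5, -0.2]
grip_width: 0.0873
grasp_force: 0.0
```

>>> drive_tool([
  {"x":0,"y":0,"z":0,"rx":0,"ry":0,"rz":0,"fingers":-0.2},
  {"x":0,"y":0,"z":0,"rx":0,"ry":0,"rz":0,"fingers":0.1},
  {"x":0,"y":0,"z":0,"rx":0,"ry":0,"rz":0,"fingers":0.4},
  {"x":0,"y":0,"z":0,"rx":0,"ry":0,"rz":0,"fingers":0.7},
  {"x":0,"y":0,"z":0,"rx":0,"ry":0,"rz":0,"fingers":1},
  {"x":0,"y":0,"z":0,"rx":0,"ry":0,"rz":0,"fingers":1},
  {"x":0,"y":0,"z":0,"rx":0,"ry":0,"rz":0,"fingers":1},
  {"x":0,"y":0,"z":0,"rx":0,"ry":0,"rz":0,"fingers":1},
], force=15)

```text
time_s: 4.53
tool_pos: [0.5187, -0.1401, 0.0659]
tool_rot: [179.9, 0.0, 102.5]
force: [5.0, 1.1, -2.4]
grip_width: 0.0234
grasp_force: 15.0
```

>>> drive_tool([
  {"x":0,"y":1.5,"z":0,"rx":0,"ry":0,"rz":0,"fingers":1},
  {"x":3,"y":1.5,"z":0,"rx":0,"ry":0,"rz":0,"fingers":1},
  {"x":8,"y":1.5,"z":0,"rx":0,"ry":0,"rz":0,"fingers":1},
  {"x":14,"y":1.5,"z":0,"rx":0,"ry":0,"rz":0,"fingers":1},
  {"x":20,"y":1.5,"z":0,"rx":0,"ry":0,"rz":0,"fingers":1},
  {"x":26,"y":1.5,"z":0,"rx":0,"ry":0,"rz":0,"fingers":1},
  {"x":32,"y":1.5,"z":0,"rx":0,"ry":0,"rz":0,"fingers":1},
  {"x":38,"y":1.5,"z":0,"rx":0,"ry":0,"rz":0,"fingers":1},
  {"x":44,"y":1.5,"z":0,"rx":0,"ry":0,"rz":0,"fingers":1},
  {"x":50,"y":1.5,"z":0,"rx":0,"ry":0,"rz":0,"fingers":1},
  {"x":55,"y":1.5,"z":0,"rx":0,"ry":0,"rz":0,"fingers":1},
  {"x":58,"y":1.5,"z":0,"rx":0,"ry":0,"rz":0,"fingers":1},
  {"x":60,"y":1.5,"z":0,"rx":0,"ry":0,"rz":0,"fingers":1},
  {"x":60,"y":1.5,"z":0,"rx":0,"ry":0,"rz":0,"fingers":1},
  {"x":60,"y":1.5,"z":0,"rx":0,"ry":0,"rz":0,"fingers":1},
])

```text
time_s: 6.4
tool_pos: [0.5054, -0.0808, 0.0658]
tool_rot: [-179.9, -0.0, 102.5]
force: [-1.3, 0.2, 7.5]
grip_width: 0.0232
grasp_force: 15.0
```

Run:
```python
from h import *
c=snap('scene','s4.png'); a=c['image'][100:300,80:340,::-1]
cv2.imwrite('pics/s4.png',cv2.convertScaleAbs(cv2.resize(a,None,fx=3,fy=3,interpolation=cv2.INTER_CUBIC),alpha=1.5))
```

```text
(no output)
```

View pics/s4.png

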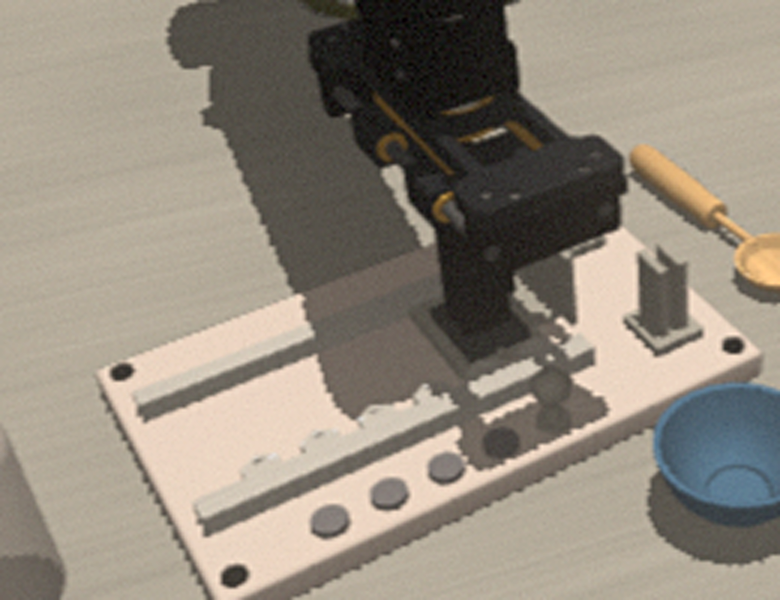

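The stop has moved with the gripper: the plate is now at (550, 285) and the levers at about (490, 320), beside the pin at (552, 385). I'll release in place, then lift straight up.

>>> drive_tool([
  {"x":0,"y":0,"z":0,"rx":0,"ry":0,"rz":0,"fingers":0.3},
  {"x":0,"y":0,"z":0,"rx":0,"ry":0,"rz":0,"fingers":0},
  {"x":0,"y":0,"z":0,"rx":0,"ry":0,"rz":0,"fingers":-0.4},
  {"x":0,"y":0,"z":0,"rx":0,"ry":0,"rz":0,"fingers":-1},
  {"x":0,"y":0,"z":0,"rx":0,"ry":0,"rz":0,"fingers":-1},
  {"x":0,"y":0,"z":0,"rx":0,"ry":0,"rz":0,"fingers":-1},
  {"x":0,"y":0,"z":0,"rx":0,"ry":0,"rz":0,"fingers":-1},
  {"x":0,"y":0,"z":-10,"rx":0,"ry":0,"rz":0,"fingers":-1},
  {"x":0,"y":0,"z":-30,"rx":0,"ry":0,"rz":0,"fingers":-1},
  {"x":0,"y":0,"z":-60,"rx":0,"ry":0,"rz":0,"fingers":-1},
  {"x":0,"y":0,"z":-100,"rx":0,"ry":0,"rz":0,"fingers":-1},
  {"x":0,"y":0,"z":-140,"rx":0,"ry":0,"rz":0,"fingers":-1},
  {"x":0,"y":0,"z":-165,"rx":0,"ry":0,"rz":0,"fingers":-1},
  {"x":0,"y":0,"z":-170,"rx":0,"ry":0,"rz":0,"fingers":-1},
  {"x":0,"y":0,"z":-170,"rx":0,"ry":0,"rz":0,"fingers":-1},
  {"x":0,"y":0,"z":-170,"rx":0,"ry":0,"rz":0,"fingers":-1},
])

```text
time_s: 8.45
tool_pos: [0.5053, -0.0812, 0.2342]
tool_rot: [-179.9, -0.1, 102.4]
force: [0.4, -0.3, 0.3]
grip_width: 0.0871
grasp_force: 0.0
```

Run:
```python
from h import *
c=snap('scene','s5.png'); a=c['image'][145:295,110:340,::-1]
cv2.imwrite('pics/s5.png',cv2.convertScaleAbs(cv2.resize(a,None,fx=3.4,fy=3.4,interpolation=cv2.INTER_CUBIC),alpha=1.5))
```

```text
(no output)
```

View pics/s5.png

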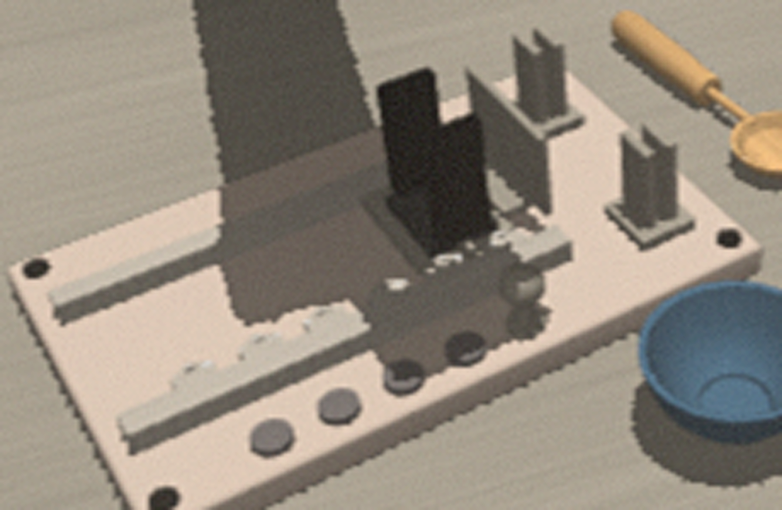

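The stop is at the pin's notch with the levers sprung apart. Their top corners at (378, 87), (435, 70) and (480, 117) match the positions predicted for y = +30, so I'm handing the job in.

```bash
python3 -c "
from cell import workorder
print(workorder.sign_off())"
```

```text
the job is handed in; nothing more can be done
None
```

The stop was squeezed, slid 60 mm to the notch beside the pin and released there; the last picture shows it in that notch with the levers sprung back and the gripper clear, and the job is handed in (no verdict was returned).

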